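# Close the clay extruder with its bayonet cap

## Robot

A 6-joint arm with a two-finger parallel gripper is mounted at the origin on the work surface. World frame = base frame: x ahead of the robot, y to its left, z up, the work surface at z = 0. Lengths are in m, angles in rad, forces in N, time in s.
With the tool pointing down it reaches from about 0.275 to 0.85 m from the base axis. Payload 19 kg.
Tool frame: the origin (TCP) lies between the finger pads; the fingertips stand 11 mm ahead of it and the grasp point (between the pads) lies 8 mm behind it; z points along the fingers, y is the line along which they close (so a half turn about z gives the same grasp; the last joint's range is limited). The gripper opens to 85 mm and grips with 20 to 120 N. Pads are 22 mm wide; open, the fingers measure 114 mm over their backs; the gripper's body (76 mm by 85 mm) begins 54 mm behind the grasp point. The pads swing forward as they close: fully open they stand 13 mm farther back than shut.
Start: joints at [1.193, 0.15, 1.437, -0, 1.554, -0.134], TCP at [0.139, 0.558, 0.242] pointing down, gripper open.
Joint ranges: [-2.8, 2.8], [-0.68, 2.1], [0.12, 2.68], [-1.39, 4.53], [0.16, 2.79], [-2.81, 2.81]. Speed limits (rad/s): [1.89, 1.89, 2.22, 3.01, 3.01, 3.01].

## Interface

Orientations are given as a 3x3 rotation matrix whose columns are the frame's x, y, z axes.
In Python, from bench import ctrl gives the robot as it stands.
- The arm moves only by the shell command python3 -m jog 'ROWS' [OPENING] [FORCE]. ROWS is JSON, a list of rows, each an object with "offset": the shift along the tool's x, y, z in cm, a list of three; "dr": the turn, a rotation vector about the tool's x, y, z in rad, a list of three. A call has exactly 5 rows; each row shifts and turns the commanded pose from where the row before left it, along the tool's axes as they then stand; what a row does not reach is not made up. A row lasts 1/8 s, in which the tool goes at most 62.5 mm and 10.7 degrees, less where a joint would pass 70% of its speed; a pose out of reach is approached as far as the arm can. A call is refused whole if a number of a shift passes 6.25 or a number of a turn 0.188, either way. A call with a gripper value outside its range is refused whole. OPENING is the finger opening in cm, from 0 to 8.54, set as the call begins (- or left out, the last holds). The fingers move at their own pace and stop on an object; FORCE is the grip in N (left out, the last holds). Time passes only in rows, so rows that do not move let the fingers close, or fill a call up. It gives the time, the measured TCP pose, the force, the opening and the grip force at its end, in the units of the state.
- ctrl.state(): the state, without advancing time (a new reading comes with each control period).
- ctrl.grab_frame(name): name is "scene" or "top" or "wrist"; returns the picture (384x512x3 uint8, red, green, blue); there is no depth.
- ctrl.calibration(name): a dict with "fx", "fy", "cx", "cy" (pixels), "R" (3x3) and "t" (3): a world point X has camera coordinates R X + t; the wrist camera has in their place "tool_from_camera" (4x4, takes a point from camera to tool coordinates, whose origin is the TCP and whose axes are the flange's). Camera axes: x right, y down, z forward; pixel columns grow to the right and rows downward; lengths in m; the calibration is good to about 2 mm. The wrist camera is an equidistant fisheye: a pixel r from the principal point sees the ray r / f radians off the axis. A picture is of the moment at which its call begins: read the wrist's pose just before it. calibration takes no time and is no camera call.
- ctrl.job_done(): hands the job in; it is judged then, once.
The state is a dict: "clock": time; "joint_positions": joint angles; "qd": joint speeds; "joint_efforts": joint torques, N m; "eef_pos": TCP position; "tool_rot": TCP orientation; "force": force on the tool from outside, world axes, zero at the start; "moment": the same for the moment, N m; "finger_gap": finger opening in m; "gripper_force": force on a finger pad.
Only numpy, scipy, OpenCV 4.12 (cv2) and the standard library are available. Lean on these libraries where they do the work, as an engineer would, in place of code of your own. Each camera call takes 0.05 s, during which the arm holds its last target. There are 200 camera calls.

## Task

Close up the clay extruder: first take the die ring off the mouth of the barrel and hang it by its hole on the die post, down on the die that is already there. Then set the bayonet cap in the mouth with its pins in the slots, push it down against the spring, twist it a quarter turn clockwise (seen from above) and keep hold of it, pushed fully home with its flange down on the rim: finish while still holding it there so that the locking screw can be put in. Leave the other things on the table where they are.

Things in the scene. Friction and masses are not known exactly. Their poses are not given: they have to be found in the camera images.
- barrel: clay extruder barrel: upright aluminium tube, 56 mm outside diameter, open at the top, fixed on a 130 x 76 x 10 mm wooden foot screwed to the table. Origin at the centre of the foot's underside, z up; rim of the mouth 100 mm above it. Its x axis is the long direction of the foot and the line of the two pin slots in the mouth
- mouth (a point): centre of the barrel's mouth at rim height, barrel's axes. A steel lip level with the rim, 8 mm deep, 35 mm bore, has two opposite slots about 16 mm wide, along x, open upward. Below the lip is room (49 mm across) for the cap's pins to turn CLOCKWISE seen from above, to stops at about 93 degrees; anticlockwise is blocked after about 15 degrees
- follower (a joint): spring-loaded black plate in the barrel, 32 mm across; value in m, 0 = up, its face 10 mm below the rim; grows as it is pressed down (at most 0.017). It pushes up with 4.8 N at 0 plus 0.6 N per mm. About 0.014 with the cap fully home, 0.008 with the cap turned but not held down
- cap: loose bayonet cap, 120 to 200 g, standing on the table plug down. Origin at the centre of the plug's underside, z up. Plug 30 mm diameter, foot bevelled, z = 0 to 24 mm; flange 52 mm diameter, z = 24 to 30 mm. Fully home the flange lies on the rim (origin 24 mm below the rim); turned but let go, the spring lifts it about 6 mm. A half turn about z gives the same cap
- cap_pins (a point): centre of the cap's steel cross pin, on its axis 6 mm above its underside, cap's axes: a round pin 8 mm thick along x, sticking out 6.5 mm on each side of the plug (43 mm tip to tip). The pins are below the lip, free to turn, once the cap's origin is more than 18 mm below the rim
- cap_grip (a point): middle of the cap's wooden grip bar, 46 mm above the cap's underside, cap's axes: bar 50 mm long (along x, in line with the pins), 14 mm wide (along y), from z = 30 mm (flange) to 62 mm (top) of the cap
- die_ring: loose flat aluminium ring (an extruder die), 64 mm outside diameter, 22 mm hole, 8 mm thick, about 70 g; origin at the centre of its underside, z up. It starts flat across the mouth of the barrel, covers it and overhangs the tube by about 4 mm all round
- die_post: upright steel post, 10 mm diameter with a tapered tip, fixed at the centre of a 70 x 70 x 10 mm wooden base; tip 80 mm above the table. A smaller die (44 mm diameter, 8 mm thick) already lies round the post, its top 18 mm above the table: the die ring comes to rest there. Origin at the centre of the base's underside, z up
- bisque_bowl: bystander: unglazed fired clay bowl, 120 mm across, 45 mm high; origin at the centre of its underside
- clear_cup: bystander: empty clear plastic cup, 72 mm across, 60 mm high; origin at the centre of its underside
- brush: bystander: flat brush, wooden handle, lying on the table near the robot; origin on its underside
- wood_knife: bystander: flat wooden modelling knife, 150 x 16 x 7 mm, lying on the table; origin at the centre of its underside
- bisque_dish: bystander: small unglazed fired dish, 90 mm across, 30 mm high; origin at the centre of its underside
- slip_jar: bystander: closed white jar, 60 mm across, 80 mm high; origin at the centre of its underside
There are look-alikes about, which are no part of the job. There is more than one size of the die_ring; the one meant has the size given above.

How it is judged:
On the way, in this order (a step that is already met when the one before it is completed fails the run):
1. the die ring hangs on the die post, down on the die there, let go (horizontal distance between die_ring and die_post below 0.01 m and height (world z) of die_ring below 0.024 m and angle between die_ring's own z axis and vertical below 0.15 rad and linear speed of die_ring below 0.03 m/s and contact force between the fingers and die_ring below 0.1 N), for 0.2 s.
2. the cap's pins are pushed through the slots to below the lip (z of cap in the frame of mouth below -0.0175 m and horizontal distance between cap and mouth below 0.005 m), for 0.1 s.
At the end, for the whole second after the job is handed in: Cap centred in the mouth (5 mm), upright, turned a quarter turn clockwise (within 0.26 rad), held by the fingers (over 1 N) with its flange within 3 mm of the rim and the follower past 10.5 mm, at rest; die ring flat on the post (axis within 10 mm, underside below 24 mm), let go (all of step 1 and angle between the x axis of cap and the y axis of barrel, either way round below 0.26 rad and z of cap in the frame of mouth below -0.021 m and horizontal distance between cap and mouth below 0.005 m and angle between cap's own z axis and vertical below 0.08 rad and value of joint follower above 0.0105 m and contact force between the fingers and cap above 1 N and linear speed of cap below 0.02 m/s); the arm keeps its last pose, push and grip.
It fails at once if a bystander was moved by more than 40 mm (distance of any of bisque_bowl, clear_cup, brush, wood_knife, bisque_dish, slip_jar from where it was at the start of the episode above 0.04 m).
It also fails if it takes over 64 s, if anything falls off the work surface, if the arm or the gripper's body presses on something with over 40 N, if the wrist force passes 120 N, or if a joint passes its speed limit or range.

## Working session

There is one attempt and no reset: what is moved stays moved. The work goes in short steps, Python scripts to look and compute and a shell command to move; the robot and the scene stay as the last step left them, time stands still between calls to the robot, and variables do not carry over. Pictures are saved under pics/ and viewed, at most 12 in all, crops included, and the job is handed in when it is done.

```bash
ls; mkdir -p pics
cat > h.py <<'E'
import numpy as np, cv2, json
from bench import ctrl
def save(n,f): cv2.imwrite('pics/'+f,cv2.cvtColor(ctrl.grab_frame(n),cv2.COLOR_RGB2BGR))
def ray(n,u,v,st=None):
    c=ctrl.calibration(n)
    x=(u-c['cx'])/c['fx'];y=(v-c['cy'])/c['fy']
    if n=='wrist':
        T=np.array(c['tool_from_camera']);r=np.hypot(x,y)
        d=np.array([np.sin(r)*x/max(r,1e-9),np.sin(r)*y/max(r,1e-9),np.cos(r)])
        R=np.array(st['tool_rot']);p=np.array(st['eef_pos'])
        return R@T[:3,3]+p, R@T[:3,:3]@d
    R=np.array(c['R']);t=np.array(c['t'])
    return -R.T@t, R.T@np.array([x,y,1.])
def onz(n,u,v,z,st=None):
    o,d=ray(n,u,v,st); return (o+d*(z-o[2])/d[2]).round(4)
def proj(n,X):
    c=ctrl.calibration(n);q=np.array(c['R'])@np.array(X)+np.array(c['t'])
    return np.array([c['fx']*q[0]/q[2]+c['cx'],c['fy']*q[1]/q[2]+c['cy']]).round(1)
E
python3 - <<'E'
from h import *
save('top','top0.png');save('scene','scene0.png')
print(ctrl.calibration('top'),ctrl.calibration('scene'),ctrl.calibration('wrist'),ctrl.state())
E
```

```text
pics
{'fx': 347.73610279360827, 'fy': 347.73610279360827, 'cx': 258.3880756408705, 'cy': 186.29299606241358, 'R': array([[-0.00454881, -0.99997645,  0.00513799],
       [-0.99162219,  0.0038474 , -0.12911479],
       [ 0.12909199, -0.00568226, -0.99161634]]), 't': array([-0.01551478,  0.52738777,  0.90466974])} {'fx': 377.3082003712338, 'fy': 377.3082003712338, 'cx': 253.69226105692667, 'cy': 197.36021477814697, 'R': array([[ 0.22386554,  0.97461893,  0.0014707 ],
       [ 0.73028856, -0.16674429, -0.66247638],
       [-0.64541679,  0.14937967, -0.74908136]]), 't': array([-0.0989649 , -0.32992347,  1.54873643])} {'fx': 297.3186396354542, 'fy': 297.3186396354542, 'cx': 263.2048574880084, 'cy': 194.1156507503143, 'tool_from_camera': array([[ 1.79986583e-04, -9.60225854e-01, -2.79224421e-01,
         6.95725587e-02],
       [ 9.99999786e-01,  3.48331318e-04, -5.53283240e-04,
         1.38801700e-03],
       [ 6.28539482e-04, -2.79224262e-01,  9.60225711e-01,
        -1.31009559e-01],
       [ 0.00000000e+00,  0.00000000e+00,  0.00000000e+00,
         1.00000000e+00]])} {'clock': 0.1, 'joint_positions': array([ 1.19301619e+00,  1.50951068e-01,  1.43792446e+00,  2.79680240e-05,
        1.55378545e+00, -1.33969118e-01]), 'qd': array([ 0.00131041, -0.00158236, -0.0021125 , -0.00052421,  0.00012559,
        0.00125361]), 'joint_efforts': array([ 4.31763532e-03, -7.14364886e+01, -5.71800935e+01,  8.05028321e-06,
        6.98797303e-03,  3.35362790e-05]), 'eef_pos': array([0.13872911, 0.5578174 , 0.24174839]), 'tool_rot': array([[-9.70424880e-01,  2.41402933e-01, -4.20053277e-04],
       [ 2.41403238e-01,  9.70424397e-01, -9.82680342e-04],
       [ 1.70408031e-04, -1.05501967e-03, -9.99999429e-01]]), 'force': array([0.76307449, 0.76418314, 0.35638144]), 'moment': array([ 0.01932536, -0.00944102, -0.02431766]), 'gripper_force': 0.0, 'finger_gap': 0.08534102127738022}
```

View pics/top0.png

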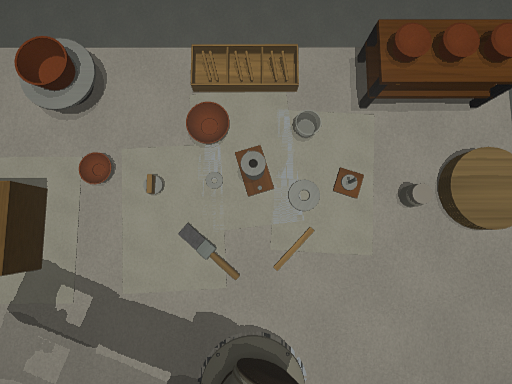

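View pics/scene0.png

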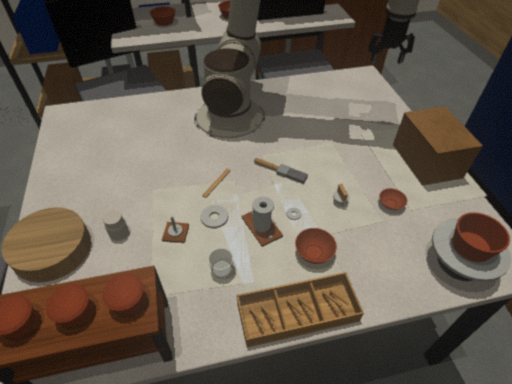

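The top view shows the barrel with its ring at (253,163), the cap at (155,184), the post at (349,182), and look-alike rings lying on the table at (214,180) and (304,195). I'll zoom in on these three.

Run:
```python
from h import *
t=cv2.imread('pics/top0.png');s=cv2.imread('pics/scene0.png')
def cr(i,u,v): return cv2.resize(i[v-30:v+30,u-30:u+30],(260,260),interpolation=cv2.INTER_CUBIC)
cv2.imwrite('pics/crops.png',np.vstack([np.hstack([cr(t,253,168),cr(t,155,184),cr(t,349,182)]),np.hstack([cr(s,262,218),cr(s,341,195),cr(s,175,230)])]))
print('ring',onz('top',253,163,.108),onz('scene',262,201,.108));print('cap',onz('top',152,184,.062),onz('scene',342,190,.062));print('base',onz('top',349,183,.010),onz('scene',175,233,.01))
```

```text
ring [ 0.5767 -0.0041  0.108 ] [ 0.5636 -0.0031  0.108 ]
cap [0.5308 0.2609 0.062 ] [0.5367 0.2653 0.062 ]
base [ 0.5387 -0.2696  0.01  ] [ 0.5477 -0.2698  0.01  ]
```

View pics/crops.png

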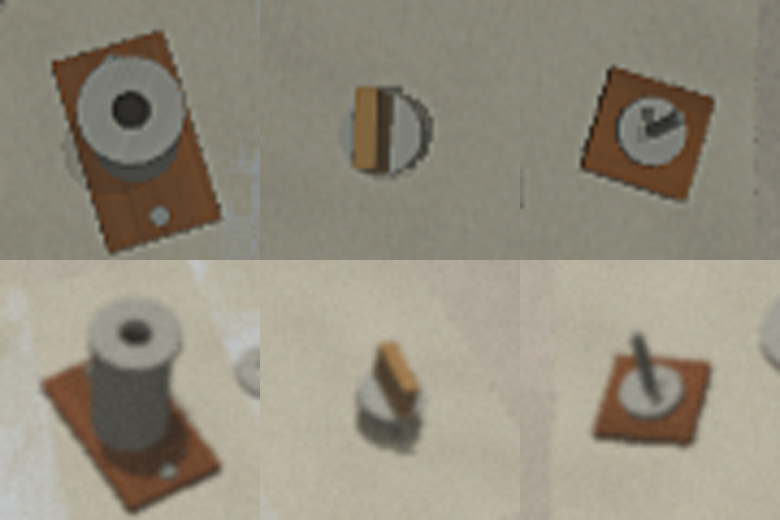

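```bash
R='x'; 
python3 -m jog '[{"offset":[-3.69,-2.93,0],"dr":[0,0,0]},{"offset":[-3.69,-2.93,0],"dr":[0,0,0]},{"offset":[-3.69,-2.93,0],"dr":[0,0,0]},{"offset":[-3.69,-2.93,0],"dr":[0,0,0]},{"offset":[-3.69,-2.93,0],"dr":[0,0,0]}]'
python3 -m jog '[{"offset":[-3.69,-2.93,0],"dr":[0,0,0]},{"offset":[-3.69,-2.93,0],"dr":[0,0,0]},{"offset":[-3.69,-2.93,0],"dr":[0,0,0]},{"offset":[-3.69,-2.93,0],"dr":[0,0,0]},{"offset":[-3.69,-2.93,0],"dr":[0,0,0]}]'
python3 -m jog '[{"offset":[-3.69,-2.93,0],"dr":[0,0,0]},{"offset":[-3.69,-2.93,0],"dr":[0,0,0]},{"offset":[-3.69,-2.93,0],"dr":[0,0,0]},{"offset":[-3.69,-2.93,0],"dr":[0,0,0]},{"offset":[-3.69,-2.93,0],"dr":[0,0,0]}]'
python3 -m jog '[{"offset":[0,0,0],"dr":[0,0,0]},{"offset":[0,0,0],"dr":[0,0,0]},{"offset":[0,0,0],"dr":[0,0,0]},{"offset":[0,0,0],"dr":[0,0,0]},{"offset":[0,0,0],"dr":[0,0,0]}]'
python3 - <<'E'
from h import *
import pickle
st=ctrl.state();print(st['eef_pos'],st['joint_positions']);pickle.dump(st,open('w1.pkl','wb'));save('wrist','w1.png')
E
```

```text
clock: 0.72
eef_pos: [0.2831, 0.3699, 0.2421]
tool_rot: [[-0.97, 0.241, -0.0], [0.241, 0.97, -0.0], [0.0, -0.0, -1.0]]
force: [1.1, -0.1, 0.1]
finger_gap: 0.0854
gripper_force: 0.0
clock: 1.35
eef_pos: [0.4268, 0.1831, 0.2422]
tool_rot: [[-0.97, 0.242, -0.0], [0.242, 0.97, -0.0], [0.0, -0.0, -1.0]]
force: [0.8, 0.1, -0.6]
finger_gap: 0.0852
gripper_force: 0.0
clock: 1.98
eef_pos: [0.5705, -0.0035, 0.242]
tool_rot: [[-0.97, 0.241, -0.0], [0.241, 0.97, 0.0], [0.0, -0.0, -1.0]]
force: [0.2, 0.3, 0.8]
finger_gap: 0.0852
gripper_force: 0.0
clock: 2.6
eef_pos: [0.5697, -0.0017, 0.2425]
tool_rot: [[-0.971, 0.241, 0.0], [0.241, 0.971, -0.0], [-0.0, -0.0, -1.0]]
force: [0.3, -1.1, -1.0]
finger_gap: 0.0856
gripper_force: 0.0
[ 0.56967961 -0.00169937  0.24249899] [-1.38157830e-01  1.39153175e-01  1.44985091e+00 -8.86907648e-05
  1.55231245e+00 -1.46577381e+00]
```

View pics/w1.png

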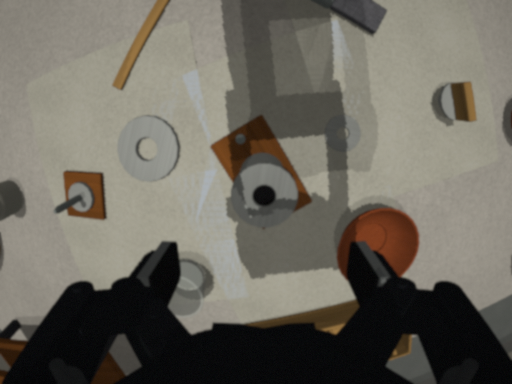

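The wrist view shows the ring with its hole at (264,196), the post base at (85,195), the post tip near (57,211), and the cap bar near (464,102). Next I'll measure these with masks.

```bash
cat > m1.py <<'E'
from h import *
import pickle
st=pickle.load(open('w1.pkl','rb'))
def blobs(n,f,roi,lo,hi,z,amin=15):
    im=cv2.imread('pics/'+f);u0,v0,u1,v1=roi
    sub=cv2.resize(im[v0:v1,u0:u1],None,fx=4,fy=4,interpolation=cv2.INTER_CUBIC)
    m=cv2.inRange(cv2.cvtColor(sub,cv2.COLOR_BGR2HSV),lo,hi)
    cs,_=cv2.findContours(m,cv2.RETR_EXTERNAL,cv2.CHAIN_APPROX_NONE)
    out=[]
    for c in cs:
        if cv2.contourArea(c)<amin*16: continue
        p=(c[:,0]+.5)/4-.5+[u0,v0]
        P=np.array([onz(n,*q,z,st)[:2] for q in p],np.float32)
        (cx,cy),(w,h),a=cv2.minAreaRect(P*1000)
        M=cv2.moments(P*1000)
        print(f,'pix',p.mean(0).round(1),'rect',(round(cx,1),round(cy,1)),(round(w,1),round(h,1)),round(a,1),'centroid',round(M['m10']/M['m00'],1),round(M['m01']/M['m00'],1))
        out.append(P)
    return out
if __name__=='__main__':
    print('hole');blobs('wrist','w1.png',(245,175,285,215),(0,0,0),(180,255,45),.108)
    blobs('top','top0.png',(240,150,266,177),(0,0,0),(180,255,70),.108)
    print('bar top');blobs('wrist','w1.png',(440,70,490,130),(5,100,60),(25,255,255),.062)
    blobs('top','top0.png',(140,170,170,200),(5,90,90),(25,255,255),.062)
    print('base');blobs('wrist','w1.png',(55,160,115,230),(3,100,50),(15,255,255),.010)
    blobs('top','top0.png',(325,160,375,205),(3,100,50),(15,255,255),.010)
    print('foot');blobs('wrist','w1.png',(200,105,320,235),(3,100,20),(15,255,255),.010)
    blobs('top','top0.png',(225,138,285,202),(3,100,40),(15,255,255),.010)
    # ring hole cross
E
python3 m1.py
```

```text
hole
w1.png pix [264.  195.5] rect (579.0, -2.2) (19.5, 19.8) 0.0 centroid 579.0 -2.1
top0.png pix [254.9 174.8] rect (547.9, -7.5) (13.1, 47.5) 8.5 centroid 546.8 -8.1
top0.png pix [252.7 162.9] rect (577.3, -3.4) (21.1, 20.7) 0.0 centroid 576.9 -3.4
bar top
w1.png pix [463.7 101.1] rect (536.1, 258.8) (48.0, 32.5) 0.0 centroid 535.1 259.1
top0.png pix [148.9 183.1] rect (533.3, 268.9) (49.1, 13.0) 1.1 centroid 533.3 268.9
base
w1.png pix [ 83.8 194.6] rect (543.0, -263.9) (71.3, 68.7) 71.6 centroid 542.0 -258.0
top0.png pix [348.  182.4] rect (540.6, -267.0) (69.6, 69.7) 71.7 centroid 540.6 -267.1
footTraceback (most recent call last):
  File "m1.py", line 26, in <module>
    print('foot');blobs('wrist','w1.png',(200,105,320,235),(3,100,20),(15,255,255),.010)
                  ~~~~~^^^^^^^^^^^^^^^^^^^^^^^^^^^^^^^^^^^^^^^^^^^^^^^^^^^^^^^^^^^^^^^^^
  File "m1.py", line 13, in blobs
    P=np.array([onz(n,*q,z,st)[:2] for q in p],np.float32)
                ~~~^^^^^^^^^^^
  File "h.py", line 15, in onz
    o,d=ray(n,u,v,st); return (o+d*(z-o[2])/d[2]).round(4)
        ~~~^^^^^^^^^^
  File "h.py", line 5, in ray
    c=ctrl.calibration(n)
ValueError: time passes only in moves, steps and waits
```

```bash
sed -i 's/^def save/_C={k:ctrl.calibration(k) for k in ("top","scene","wrist")}\ndef save/; s/ctrl.calibration(n)/_C[n]/' h.py
python3 m1.py | sed -n '/foot/,$p'
```

```text
foot
w1.png pix [265.7 161.3] rect (578.7, -4.3) (127.7, 74.2) 17.0 centroid 550.5 -6.7
top0.png pix [252.7 168.7] rect (576.8, -5.5) (129.6, 75.8) 16.9 centroid 560.9 -8.3
```

```bash
python3 -m jog '[{"offset":[-0.84,0.07,1],"dr":[0,0,0]},{"offset":[0,0,4.5],"dr":[0,0,0]},{"offset":[0,0,4.5],"dr":[0,0,0]},{"offset":[0,0,3.0],"dr":[0,0,0]},{"offset":[0,0,1.45],"dr":[0,0,0]}]' 8.54
python3 -m jog '[{"offset":[0,0,0],"dr":[0,0,0]},{"offset":[0,0,0],"dr":[0,0,0]},{"offset":[0,0,0],"dr":[0,0,0]},{"offset":[0,0,0],"dr":[0,0,0]},{"offset":[0,0,0],"dr":[0,0,0]}]' 5 40
python3 - <<'E'
from h import *
import pickle
st=ctrl.state();print(st['eef_pos'],st['finger_gap'],st['gripper_force']);save('scene','s2.png');save('wrist','w2.png')
s=cv2.imread('pics/s2.png')[120:280,170:340];w=cv2.imread('pics/w2.png')
cv2.imwrite('pics/c2.png',np.hstack([cv2.resize(s,(400,376)),cv2.resize(w,(400,300))[:,:].copy() if 0 else cv2.copyMakeBorder(cv2.resize(w,(400,300)),0,76,0,0,0)]))
E
```

```text
clock: 3.28
eef_pos: [0.5777, -0.0035, 0.0956]
tool_rot: [[-0.97, 0.241, -0.003], [0.241, 0.97, 0.0], [0.002, -0.0, -1.0]]
force: [0.1, -1.2, 0.6]
finger_gap: 0.0855
gripper_force: 0.0
clock: 3.9
eef_pos: [0.5787, -0.0036, 0.0988]
tool_rot: [[-0.97, 0.241, 0.002], [0.241, 0.97, -0.0], [-0.002, 0.0, -1.0]]
force: [-0.4, -0.6, 6.8]
finger_gap: 0.0623
gripper_force: 44.1
[ 0.57871931 -0.00357999  0.09879421] 0.062250691343107165 44.12793254479766
```

View pics/c2.png

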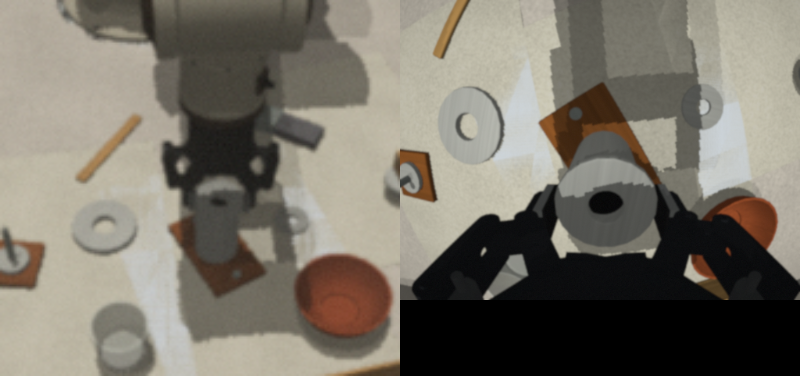

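The ring is held, with a gap of 62 mm. I'll lift it, carry it over to the post and look again.

```bash
python3 -m jog '[{"offset":[0,0,-1],"dr":[0,0,0]},{"offset":[0,0,-3],"dr":[0,0,0]},{"offset":[0,0,-4],"dr":[0,0,0]},{"offset":[0,0,-1],"dr":[0,0,0]},{"offset":[0,0,0],"dr":[0,0,0]}]'
python3 -m jog '[{"offset":[-0.54,-5.26,0],"dr":[0,0,0]},{"offset":[-0.54,-5.26,0],"dr":[0,0,0]},{"offset":[-0.54,-5.26,0],"dr":[0,0,0]},{"offset":[-0.54,-5.26,0],"dr":[0,0,0]},{"offset":[-0.54,-5.26,0],"dr":[0,0,0]}]'
python3 -m jog '[{"offset":[0,0,0],"dr":[0,0,0]},{"offset":[0,0,0],"dr":[0,0,0]},{"offset":[0,0,0],"dr":[0,0,0]},{"offset":[0,0,0],"dr":[0,0,0]},{"offset":[0,0,0],"dr":[0,0,0]}]'
python3 - <<'E'
from h import *
import pickle
print('tip',onz('top',348.3,178.3,.08),onz('wrist',57,211,.08,pickle.load(open('w1.pkl','rb'))))
st=ctrl.state();print(st['eef_pos']);pickle.dump(st,open('w3.pkl','wb'));save('wrist','w3.png');save('scene','s3.png');save('top','t3.png')
w=cv2.imread('pics/w3.png');s=cv2.imread('pics/s3.png')[120:280,90:260]
cv2.imwrite('pics/c3.png',np.hstack([cv2.resize(s,(400,376)),cv2.resize(w[120:320,150:362],(398,376))]))
E
```

```text
clock: 4.62
eef_pos: [0.5783, -0.0035, 0.1883]
tool_rot: [[-0.97, 0.241, 0.001], [0.241, 0.97, -0.0], [-0.001, -0.0, -1.0]]
force: [0.3, 0.0, -0.4]
finger_gap: 0.062
gripper_force: 44.0
clock: 5.25
eef_pos: [0.54, -0.2666, 0.1863]
tool_rot: [[-0.97, 0.241, -0.002], [0.241, 0.97, 0.001], [0.002, 0.001, -1.0]]
force: [0.4, -0.3, -1.0]
finger_gap: 0.062
gripper_force: 44.0
clock: 5.88
eef_pos: [0.541, -0.2647, 0.1879]
tool_rot: [[-0.971, 0.241, 0.0], [0.241, 0.971, -0.0], [-0.0, -0.0, -1.0]]
force: [-0.5, -0.2, 0.3]
finger_gap: 0.0622
gripper_force: 44.1
tip [ 0.5412 -0.2494  0.08  ] [ 0.5444 -0.2618  0.08  ]
[ 0.54104591 -0.26468455  0.18789681]
```

View pics/c3.png

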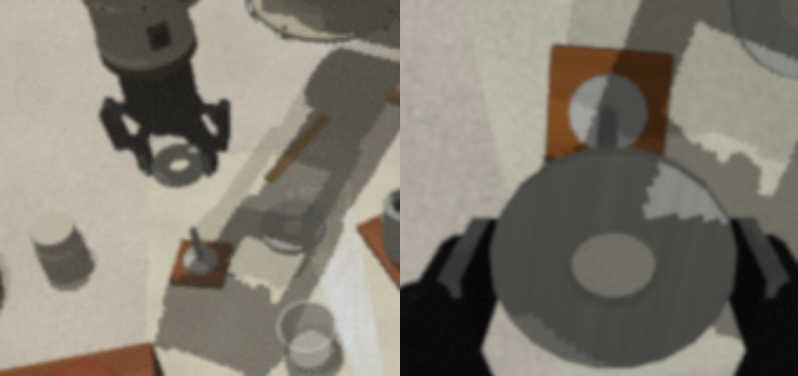

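The ring sits level between the pads, with its hole at about (263.5,263) in the wrist picture. I'll check where the hole is relative to the post.

Run:
```python
from h import *
import pickle
st=pickle.load(open('w3.pkl','rb'))
for z in(.197,.193): print('hole',onz('wrist',263.5,261,z,st),onz('wrist',263.5,263.5,z,st))
print('tip pred',proj('top',[.5415,-.2655,.08]),proj('scene',[.5415,-.2655,.08]),'seen top ~(355.5,179.7)')
import m1
m1.st=st
m1.blobs('wrist','w3.png',(215,195,315,320),(0,0,40),(180,60,125),.197,200)
m1.blobs('wrist','w3.png',(225,140,300,205),(3,100,40),(15,255,255),.01,100)
```

```text
hole [ 0.5397 -0.2629  0.197 ] [ 0.541  -0.2632  0.197 ]
hole [ 0.5419 -0.2634  0.193 ] [ 0.5432 -0.2637  0.193 ]
tip pred [354.5 178.2] [172.6 216.8] seen top ~(355.5,179.7)
w3.png pix [270.1 244.7] rect (540.1, -262.5) (50.0, 65.1) 76.1 centroid 541.2 -263.2
w3.png pix [259.7 172.1] rect (541.6, -266.5) (68.6, 66.8) 72.3 centroid 533.5 -265.6
```

```bash
python3 -m jog '[{"offset":[-0.09,-0.17,4],"dr":[0,0,0]},{"offset":[0,0,4.5],"dr":[0,0,0]},{"offset":[0,0,0.5],"dr":[0,0,0]},{"offset":[0,0,0],"dr":[0,0,0]},{"offset":[0,0,0],"dr":[0,0,0]}]'
python3 -m jog '[{"offset":[0,0,2],"dr":[0,0,0]},{"offset":[0,0,2],"dr":[0,0,0]},{"offset":[0,0,1.6],"dr":[0,0,0]},{"offset":[0,0,0.6],"dr":[0,0,0]},{"offset":[0,0,0],"dr":[0,0,0]}]'
python3 -m jog '[{"offset":[0,0,0],"dr":[0,0,0]},{"offset":[0,0,0],"dr":[0,0,0]},{"offset":[0,0,0],"dr":[0,0,0]},{"offset":[0,0,0],"dr":[0,0,0]},{"offset":[0,0,0],"dr":[0,0,0]}]' 8.54
python3 -c "
from h import *
save('wrist','w4.png');save('scene','s4.png')
w=cv2.imread('pics/w4.png');s=cv2.imread('pics/s4.png')[120:280,90:260]
cv2.imwrite('pics/c4.png',np.hstack([cv2.resize(s,(400,376)),cv2.resize(w[120:320,150:362],(398,376))]))"
```

```text
clock: 6.65
eef_pos: [0.5421, -0.2676, 0.0999]
tool_rot: [[-0.97, 0.241, 0.002], [0.241, 0.97, -0.002], [-0.003, -0.001, -1.0]]
force: [0.2, -0.8, 0.1]
finger_gap: 0.0617
gripper_force: 44.3
clock: 7.28
eef_pos: [0.5415, -0.2672, 0.0361]
tool_rot: [[-0.97, 0.241, 0.0], [0.241, 0.97, -0.0], [-0.0, -0.0, -1.0]]
force: [-0.0, -0.6, -0.9]
finger_gap: 0.062
gripper_force: 44.3
clock: 7.9
eef_pos: [0.5414, -0.2671, 0.0359]
tool_rot: [[-0.97, 0.241, -0.0], [0.241, 0.97, -0.0], [-0.0, -0.0, -1.0]]
force: [-0.6, 0.7, 0.4]
finger_gap: 0.0855
gripper_force: 0.0
```

View pics/c4.png

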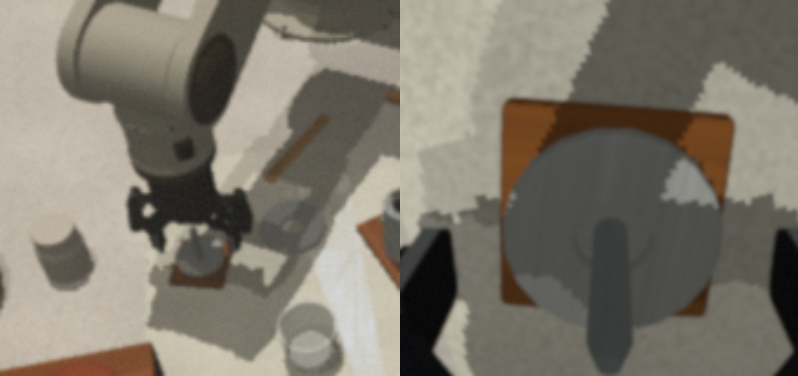

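The ring is down on the die, centred round the post, and the fingers are clear. I'll lift, go toward the cap and take a wrist picture over the open mouth on the way.

```bash
python3 -m jog '[{"offset":[0,0,-3],"dr":[0,0,0]},{"offset":[0,0,-4],"dr":[0,0,0]},{"offset":[0,0,-5],"dr":[0,0,0]},{"offset":[0,0,-5],"dr":[0,0,0]},{"offset":[0,0,-2],"dr":[0,0,0]}]'
python3 -m jog '[{"offset":[0.6,5.4,0],"dr":[0,0,0]},{"offset":[0.6,5.4,0],"dr":[0,0,0]},{"offset":[0.6,5.4,0],"dr":[0,0,0]},{"offset":[0.6,5.4,0],"dr":[0,0,0]},{"offset":[0.6,5.4,0],"dr":[0,0,0]}]'
python3 -m jog '[{"offset":[0,0,0],"dr":[0,0,0]},{"offset":[0,0,0],"dr":[0,0,0]},{"offset":[0,0,0],"dr":[0,0,0]},{"offset":[0,0,0],"dr":[0,0,0]},{"offset":[0,0,0],"dr":[0,0,0]}]'
python3 -c "
from h import *
import pickle
st=ctrl.state();pickle.dump(st,open('w5.pkl','wb'))
save('wrist','w5.png');save('top','t5.png');print(st['eef_pos'])"
python3 -m jog '[{"offset":[1.54,4.9,0],"dr":[0,0,0]},{"offset":[1.54,4.9,0],"dr":[0,0,0]},{"offset":[1.54,4.9,0],"dr":[0,0,0]},{"offset":[1.54,4.9,0],"dr":[0,0,0]},{"offset":[1.54,4.9,0],"dr":[0,0,0]}]'
python3 -m jog '[{"offset":[0,0,0],"dr":[0,0,-0.12]},{"offset":[0,0,0],"dr":[0,0,-0.12]},{"offset":[0,0,0],"dr":[0,0,0]},{"offset":[0,0,0],"dr":[0,0,0]},{"offset":[0,0,0],"dr":[0,0,0]}]'
python3 -c "
from h import *
import pickle
st=ctrl.state();pickle.dump(st,open('w6.pkl','wb'))
save('wrist','w6.png');print(st['eef_pos'],st['joint_positions'])
w=cv2.imread('pics/w5.png');s=cv2.imread('pics/w6.png')
cv2.imwrite('pics/c5.png',np.hstack([cv2.resize(w[100:300,160:360],(400,400)),cv2.resize(s[100:300,160:360],(400,400))]))"
```

```text
clock: 8.62
eef_pos: [0.5419, -0.2674, 0.2292]
tool_rot: [[-0.97, 0.241, 0.003], [0.241, 0.97, -0.002], [-0.004, -0.001, -1.0]]
force: [0.3, 0.3, -0.5]
finger_gap: 0.0854
gripper_force: 0.0
clock: 9.25
eef_pos: [0.5774, 0.0039, 0.2259]
tool_rot: [[-0.97, 0.242, 0.0], [0.242, 0.97, -0.0], [-0.0, -0.0, -1.0]]
force: [0.6, -0.8, -0.2]
finger_gap: 0.0855
gripper_force: 0.0
clock: 9.88
eef_pos: [0.5774, 0.0016, 0.2258]
tool_rot: [[-0.97, 0.242, -0.0], [0.242, 0.97, -0.0], [0.0, -0.0, -1.0]]
force: [1.0, -0.2, -0.2]
finger_gap: 0.0855
gripper_force: 0.0
[0.57738551 0.00155872 0.2258048 ]
clock: 10.6
eef_pos: [0.5615, 0.2601, 0.2259]
tool_rot: [[-0.97, 0.242, 0.0], [0.242, 0.97, -0.0], [-0.0, -0.0, -1.0]]
force: [0.8, -1.0, 0.1]
finger_gap: 0.0853
gripper_force: 0.0
clock: 11.22
eef_pos: [0.5619, 0.2583, 0.2258]
tool_rot: [[-1.0, 0.006, -0.0], [0.006, 1.0, -0.0], [0.0, -0.0, -1.0]]
force: [-0.0, 0.0, -0.2]
finger_gap: 0.085
gripper_force: 0.0
[0.5618836  0.25832194 0.22580671] [ 3.06439766e-01  2.46675914e-01  1.35609033e+00 -4.37724238e-05
  1.53887166e+00 -1.25862470e+00]
```

View pics/c5.png

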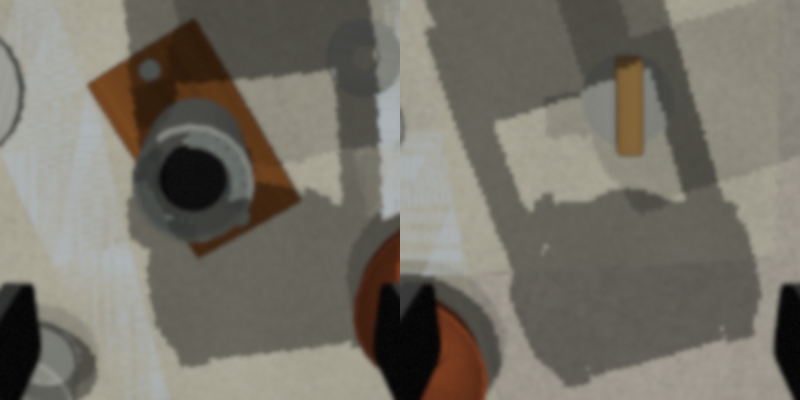

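Left, the open mouth is at about (257,190). Right, the cap bar is at about (274,153), nearly in line with the tool's x axis.

Run:
```python
from h import *
import pickle,m1
m1.st=pickle.load(open('w6.pkl','rb'))
print('bar');m1.blobs('wrist','w6.png',(255,120,295,185),(5,100,110),(25,255,255),.062)
m1.blobs('top','top0.png',(140,170,170,200),(5,90,90),(25,255,255),.062)
m1.st=pickle.load(open('w5.pkl','rb'))
print('hole z.1/.09');m1.blobs('wrist','w5.png',(225,160,295,225),(0,0,0),(180,255,40),.1)
m1.blobs('wrist','w5.png',(225,160,295,225),(0,0,0),(180,255,40),.09)
print('foot');m1.blobs('wrist','w5.png',(200,105,315,232),(3,100,20),(15,255,255),.010)
print('rim guess',onz('wrist',257,190.5,.1,m1.st))
w=cv2.imread('pics/w5.png')[155:230,215:295]
g=cv2.convertScaleAbs(w,alpha=2.2,beta=0)
cv2.imwrite('pics/c6.png',cv2.resize(g,(640,600),interpolation=cv2.INTER_CUBIC))
```

```text
bar
w6.png pix [274.7 154.7] rect (536.9, 270.6) (46.5, 12.5) 0.2 centroid 537.8 270.7
top0.png pix [148.9 183.1] rect (533.3, 268.9) (49.1, 13.0) 1.1 centroid 533.3 268.9
hole z.1/.09
w5.png pix [255.7 189.2] rect (577.2, -4.6) (30.2, 29.0) 49.8 centroid 577.0 -4.5
w5.png pix [255.7 189.2] rect (579.9, -5.5) (31.4, 30.1) 48.8 centroid 579.6 -5.4
foot
w5.png pix [262.4 169.5] rect (578.9, -4.8) (127.6, 74.2) 16.8 centroid 562.2 -3.1
rim guess [ 0.5782 -0.0035  0.1   ]
```

View pics/c6.png

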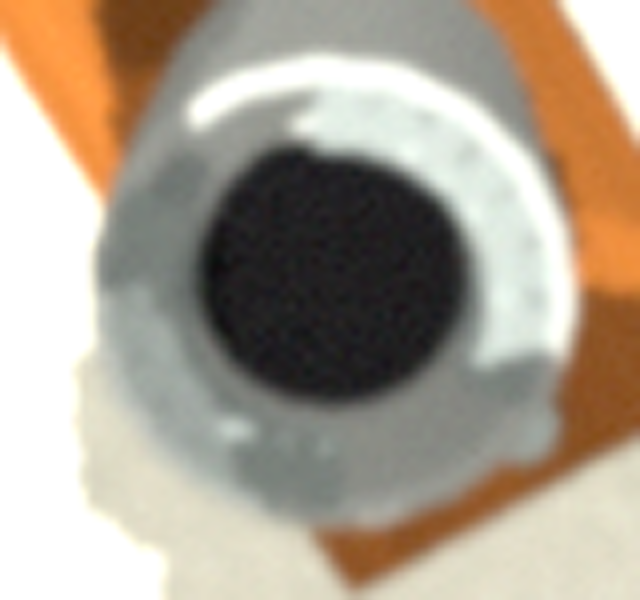

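```bash
python3 -m jog '[{"offset":[1.32,0.6,1],"dr":[0,0,-0.015]},{"offset":[1.32,0.6,4],"dr":[0,0,0]},{"offset":[0,0,5],"dr":[0,0,0]},{"offset":[0,0,2],"dr":[0,0,0]},{"offset":[0,0,0],"dr":[0,0,0]}]'
python3 -m jog '[{"offset":[0,0,2],"dr":[0,0,0]},{"offset":[0,0,2],"dr":[0,0,0]},{"offset":[0,0,1.4],"dr":[0,0,0]},{"offset":[0,0,0.5],"dr":[0,0,0]},{"offset":[0,0,0],"dr":[0,0,0]}]'
python3 -m jog '[{"offset":[0,0,0],"dr":[0,0,0]},{"offset":[0,0,0],"dr":[0,0,0]},{"offset":[0,0,0],"dr":[0,0,0]},{"offset":[0,0,0],"dr":[0,0,0]},{"offset":[0,0,0],"dr":[0,0,0]}]' 0 90
python3 -m jog '[{"offset":[0,0,0],"dr":[0,0,0]},{"offset":[0,0,0],"dr":[0,0,0]},{"offset":[0,0,0],"dr":[0,0,0]},{"offset":[0,0,0],"dr":[0,0,0]},{"offset":[0,0,0],"dr":[0,0,0]}]'
python3 -c "
from h import *
import pickle
st=ctrl.state();pickle.dump(st,open('w7.pkl','wb'))
save('wrist','w7.png');save('scene','s7.png');print(st['eef_pos'],st['joint_positions'])
w=cv2.imread('pics/w7.png');s=cv2.imread('pics/s7.png')[120:240,280:400]
cv2.imwrite('pics/c7.png',np.hstack([cv2.resize(s,(400,400)),cv2.resize(w[150:350,160:360],(400,400))]))"
```

```text
clock: 11.9
eef_pos: [0.5348, 0.2701, 0.1045]
tool_rot: [[-1.0, -0.01, -0.002], [-0.01, 1.0, -0.001], [0.002, -0.001, -1.0]]
force: [0.3, -0.0, 0.9]
finger_gap: 0.0856
gripper_force: 0.0
clock: 12.52
eef_pos: [0.5356, 0.2704, 0.0472]
tool_rot: [[-1.0, -0.011, 0.0], [-0.011, 1.0, 0.0], [-0.0, 0.0, -1.0]]
force: [-0.4, 0.0, 0.0]
finger_gap: 0.0853
gripper_force: 0.0
clock: 13.15
eef_pos: [0.5356, 0.2705, 0.0471]
tool_rot: [[-1.0, -0.011, 0.0], [-0.011, 1.0, 0.0], [-0.0, 0.0, -1.0]]
force: [-0.4, -0.2, 4.1]
finger_gap: 0.0122
gripper_force: 88.1
clock: 13.78
eef_pos: [0.5356, 0.2704, 0.0471]
tool_rot: [[-1.0, -0.011, 0.0], [-0.011, 1.0, 0.0], [-0.0, 0.0, -1.0]]
force: [-0.6, -0.3, 4.6]
finger_gap: 0.0126
gripper_force: 88.4
[0.53555805 0.27043602 0.04708286] [ 3.39279669e-01  3.37901626e-01  1.61720020e+00 -6.31738287e-05
  1.18600107e+00 -1.24261693e+00]
```

View pics/c7.png

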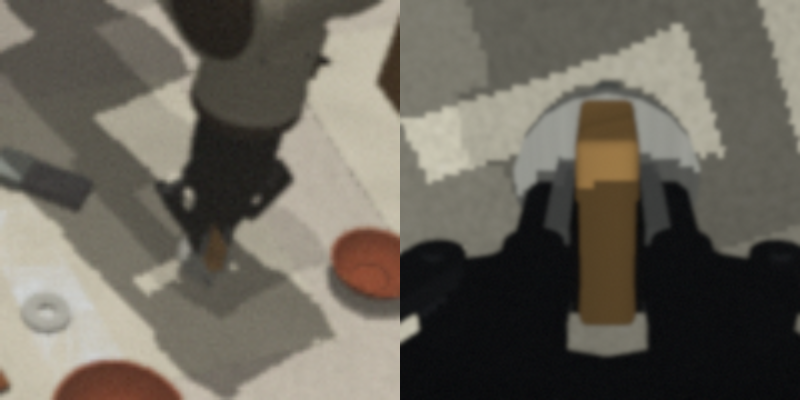

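The bar is gripped at 12.6 mm and the cap is upright. Next: work out where the bar centre sits relative to the TCP.

```bash
python3 -c "
from h import *
import pickle
st=pickle.load(open('w7.pkl','rb'))
a=onz('wrist',263.5,221,.062,st);b=onz('wrist',263.5,311.5,.062,st);print(a,b,(a+b)/2,b-a)"
python3 -m jog '[{"offset":[0,0,-2],"dr":[0,0,0]},{"offset":[0,0,-4],"dr":[0,0,0]},{"offset":[0,0,-5],"dr":[0,0,-0.143]},{"offset":[0,0,-3.5],"dr":[0,0,-0.143]},{"offset":[0,0,0],"dr":[0,0,0]}]'
python3 -c "
from h import *
st=ctrl.state();R=np.array(st['tool_rot']);p=np.array(st['eef_pos'])
print(p,R.round(3),R.T@(np.array([.5788,-.005,p[2]])-p)*100, np.degrees(np.arctan2(R[1,1],R[0,1])))"
```

```text
[0.5117 0.2712 0.062 ] [0.5597 0.2718 0.062 ] [0.5357 0.2715 0.062 ] [0.048  0.0006 0.    ]
clock: 14.5
eef_pos: [0.5362, 0.2707, 0.1943]
tool_rot: [[-0.956, -0.294, 0.004], [-0.294, 0.956, 0.001], [-0.004, 0.0, -1.0]]
force: [-0.1, 0.5, -2.0]
finger_gap: 0.0125
gripper_force: 88.0
[0.53619446 0.27066224 0.19434498] [[-0.956 -0.294  0.004]
 [-0.294  0.956  0.001]
 [-0.004  0.    -1.   ]] [ 4.03816170e+00 -2.75996731e+01 -1.74130886e-02] 107.11001651038708
```

```bash
python3 -m jog '[{"offset":[0.81,-5.52,0],"dr":[0,0,0]},{"offset":[0.81,-5.52,0],"dr":[0,0,0]},{"offset":[0.81,-5.52,0],"dr":[0,0,0]},{"offset":[0.81,-5.52,0],"dr":[0,0,0]},{"offset":[0.81,-5.52,0],"dr":[0,0,0]}]'
python3 -m jog '[{"offset":[0,0,0],"dr":[0,0,0]},{"offset":[0,0,2],"dr":[0,0,0]},{"offset":[0,0,1.5],"dr":[0,0,0]},{"offset":[0,0,0.5],"dr":[0,0,0]},{"offset":[0,0,0],"dr":[0,0,0]}]'
python3 -c "
from h import *
import pickle
st=ctrl.state();pickle.dump(st,open('w8.pkl','wb'))
save('wrist','w8.png');save('scene','s8.png');save('top','t8.png')
R=np.array(st['tool_rot']);p=np.array(st['eef_pos'])
print(p,R.T@(np.array([.5785,-.0053,p[2]])-p)*100, np.degrees(np.arctan2(R[1,1],R[0,1])))
w=cv2.imread('pics/w8.png');s=cv2.imread('pics/s8.png')[160:260,210:310]
cv2.imwrite('pics/c8.png',np.hstack([cv2.resize(s,(400,400)),cv2.resize(w[150:350,160:360],(400,400))]))"
```

```text
clock: 15.12
eef_pos: [0.577, -0.0071, 0.1904]
tool_rot: [[-0.957, -0.291, -0.002], [-0.291, 0.957, 0.0], [0.002, 0.001, -1.0]]
force: [1.1, -0.6, -2.0]
finger_gap: 0.0122
gripper_force: 88.2
clock: 15.75
eef_pos: [0.5774, -0.005, 0.1515]
tool_rot: [[-0.956, -0.293, -0.001], [-0.293, 0.956, -0.0], [0.001, 0.0, -1.0]]
force: [0.4, 0.2, -1.0]
finger_gap: 0.0124
gripper_force: 88.3
[ 0.57736567 -0.00498323  0.1515375 ] [-9.91677536e-02 -6.35320759e-02 -7.42271175e-05] 107.04301601312274
```

View pics/c8.png

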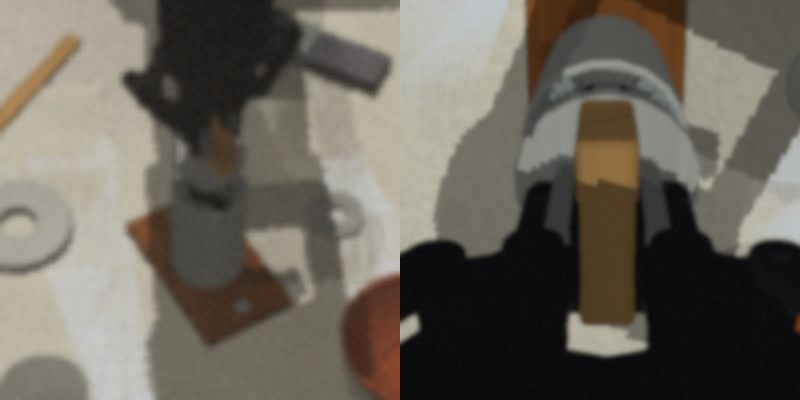

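The cap is over the mouth, with the bar in line with the foot. I'll go in gently and watch the force.

```bash
python3 -m jog '[{"offset":[-0.08,-0.04,0.3],"dr":[0,0,0]},{"offset":[0,0,0.3],"dr":[0,0,0]},{"offset":[0,0,0.3],"dr":[0,0,0]},{"offset":[0,0,0.3],"dr":[0,0,0]},{"offset":[0,0,0],"dr":[0,0,0]}]'
python3 -m jog '[{"offset":[0,0,0.2],"dr":[0,0,0]},{"offset":[0,0,0.2],"dr":[0,0,0]},{"offset":[0,0,0.2],"dr":[0,0,0]},{"offset":[0,0,0],"dr":[0,0,0]},{"offset":[0,0,0],"dr":[0,0,0]}]'
```

```text
clock: 16.52
eef_pos: [0.5782, -0.0055, 0.1395]
tool_rot: [[-0.956, -0.293, -0.0], [-0.293, 0.956, -0.0], [0.0, 0.0, -1.0]]
force: [-0.5, 0.5, -1.2]
finger_gap: 0.0123
gripper_force: 88.3
clock: 17.15
eef_pos: [0.5785, -0.0055, 0.1341]
tool_rot: [[-0.956, -0.293, 0.0], [-0.293, 0.956, -0.0], [-0.0, -0.0, -1.0]]
force: [-0.6, 0.0, 4.0]
finger_gap: 0.0124
gripper_force: 89.3
```

The load matches the follower alone, so the pins are in the slots. Pushing on toward home.

```bash
python3 -m jog '[{"offset":[0,0,0.25],"dr":[0,0,0]},{"offset":[0,0,0.25],"dr":[0,0,0]},{"offset":[0,0,0.25],"dr":[0,0,0]},{"offset":[0,0,0.2],"dr":[0,0,0]},{"offset":[0,0,0.05],"dr":[0,0,0]}]'
python3 -m jog '[{"offset":[0,0,0.05],"dr":[0,0,0]},{"offset":[0,0,0],"dr":[0,0,0]},{"offset":[0,0,0],"dr":[0,0,0]},{"offset":[0,0,0],"dr":[0,0,0]},{"offset":[0,0,0],"dr":[0,0,0]}]'
```

```text
clock: 17.77
eef_pos: [0.5786, -0.0056, 0.1244]
tool_rot: [[-0.956, -0.293, 0.001], [-0.293, 0.956, -0.0], [-0.001, -0.0, -1.0]]
force: [-2.8, -0.5, 10.9]
finger_gap: 0.0128
gripper_force: 90.2
clock: 18.4
eef_pos: [0.5786, -0.0055, 0.124]
tool_rot: [[-0.956, -0.293, 0.001], [-0.293, 0.956, -0.0], [-0.001, -0.0, -1.0]]
force: [-3.2, 0.2, 11.3]
finger_gap: 0.0126
gripper_force: 90.2
```

Home, with about 13 N on the spring. Now the clockwise quarter turn, which is positive about the downward tool z.

```bash
python3 -m jog '[{"offset":[0,0,0],"dr":[0,0,0.1]},{"offset":[0,0,0],"dr":[0,0,0.1]},{"offset":[0,0,0],"dr":[0,0,0.1]},{"offset":[0,0,0],"dr":[0,0,0.1]},{"offset":[0,0,0],"dr":[0,0,0]}]'
python3 -m jog '[{"offset":[0,0,0],"dr":[0,0,0.12]},{"offset":[0,0,0],"dr":[0,0,0.12]},{"offset":[0,0,0],"dr":[0,0,0.12]},{"offset":[0,0,0],"dr":[0,0,0.12]},{"offset":[0,0,0],"dr":[0,0,0.12]}]'
python3 -m jog '[{"offset":[0,0,0],"dr":[0,0,0.12]},{"offset":[0,0,0],"dr":[0,0,0.12]},{"offset":[0,0,0],"dr":[0,0,0.12]},{"offset":[0,0,0],"dr":[0,0,0.12]},{"offset":[0,0,0],"dr":[0,0,0.07]}]'
python3 -c "
from h import *
st=ctrl.state();R=np.array(st['tool_rot']);print(np.degrees(np.arctan2(R[1,1],R[0,1])),st['moment'])"
```

```text
clock: 19.02
eef_pos: [0.5789, -0.0056, 0.1242]
tool_rot: [[-0.995, 0.104, 0.002], [0.104, 0.995, -0.0], [-0.002, -0.0, -1.0]]
force: [0.5, -0.8, 11.2]
finger_gap: 0.0125
gripper_force: 90.2
clock: 19.65
eef_pos: [0.5789, -0.0056, 0.1242]
tool_rot: [[-0.761, 0.649, 0.002], [0.649, 0.761, -0.0], [-0.002, 0.001, -1.0]]
force: [0.0, 0.3, 9.8]
finger_gap: 0.0125
gripper_force: 90.2
clock: 20.27
eef_pos: [0.5789, -0.0056, 0.1242]
tool_rot: [[-0.31, 0.951, 0.002], [0.951, 0.31, -0.0], [-0.001, 0.002, -1.0]]
force: [-2.3, -0.6, 10.5]
finger_gap: 0.0122
gripper_force: 90.2
18.04144822587771 [-0.01789717  0.17119574  0.09904006]
```

The turn went through 89°. Now a little more push to seat the flange, then a final check of the bar direction and the ring.

```bash
python3 -m jog '[{"offset":[0,0,0.05],"dr":[0,0,0.01]},{"offset":[0,0,0.05],"dr":[0,0,0]},{"offset":[0,0,0],"dr":[0,0,0]},{"offset":[0,0,0],"dr":[0,0,0]},{"offset":[0,0,0],"dr":[0,0,0]}]'
python3 -c "
from h import *
import time
save('scene','s9.png');save('wrist','w9.png')
w=cv2.imread('pics/w9.png');s=cv2.imread('pics/s9.png')[160:280,140:320]
cv2.imwrite('pics/c9.png',np.hstack([cv2.resize(s,(450,300)),cv2.resize(w[170:320,170:345],(350,300))]))"
```

```text
clock: 20.9
eef_pos: [0.5789, -0.0056, 0.1233]
tool_rot: [[-0.303, 0.953, 0.002], [0.953, 0.303, -0.0], [-0.001, 0.002, -1.0]]
force: [-1.3, -1.4, 11.9]
finger_gap: 0.0127
gripper_force: 90.3
```

View pics/c9.png

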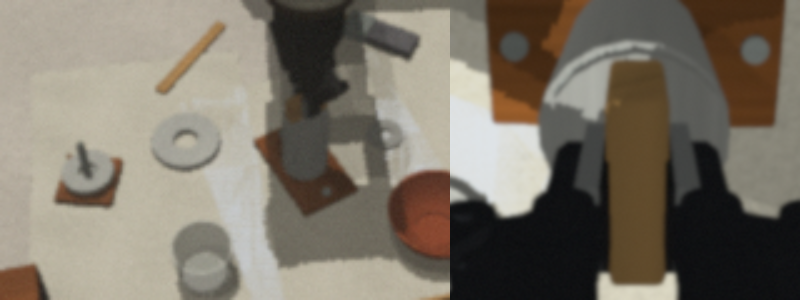

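The bar now lies across the foot, the cap is down on the rim, and the ring is flat on the post. One more small push, then I'll hand in.

```bash
python3 -m jog '[{"offset":[0,0,0.05],"dr":[0,0,0]},{"offset":[0,0,0.05],"dr":[0,0,0]},{"offset":[0,0,0],"dr":[0,0,0]},{"offset":[0,0,0],"dr":[0,0,0]},{"offset":[0,0,0],"dr":[0,0,0]}]' && python3 -c "
from bench import ctrl
print(ctrl.job_done())"
```

```text
clock: 21.62
eef_pos: [0.5789, -0.0056, 0.123]
tool_rot: [[-0.303, 0.953, 0.002], [0.953, 0.303, -0.001], [-0.001, 0.002, -1.0]]
force: [-6.3, 0.2, 22.3]
finger_gap: 0.0128
gripper_force: 92.1
the job is handed in; nothing more can be done
None
```

I handed the job in at 21.6 s, with no verdict returned: the die ring is on the post, and the cap is turned about 90° clockwise and still held, its flange pressed on the rim (22 N push).

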